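# Index the rotary inspection stage to the connecting link

### The job

Bring the connecting link (the flat part with two round ends) under the inspection camera: pull up the spring plunger on the stage's arm, turn the stage to the hole that puts the link under the lens, and release the plunger so that it drops fully home and locks. Leave both parts lying in their seats, and do not disturb the other things on the desk.

Things in the scene. Friction and masses are not known exactly. Their poses are not given: they have to be found in the camera images.
- knob_grip (a point): Grip point on the axis of the plunger's upright black round knob (28 mm diameter, 33 mm tall), 15 mm below its top, 86 mm above the desk when locked. On the stage's arm, 125 mm from the stage axis, on the robot's side. Spins freely; pulls straight up. Below it a 20 mm bushing and the 30 mm wide arm, whose top is 56 mm above the desk; nothing else near.
- plunger (a joint): Lift of the plunger: 0 = pin fully home, locked; 0.014 m = fully up (stop). The round-ended 8 mm pin enters its 12 mm hole by 8 mm: a lift of 10 mm clears the index plate. Its spring pushes down with 6 N at 0, 11.6 N at 0.014. Let go between holes it rests on the plate, lift about 8 mm, and drops in when turned over a hole.
- stage (a joint): Rotation of the stage with its arm and knob about the vertical axis, 0 at the start, positive anticlockwise from above. The index plate has three holes, at -0.873, 0 and +0.873 rad (50 degrees apart); stops at -1.0 and +1.0. Turns easily (about 1 N at the knob) with the pin out; locked with it in (0.016 rad of play).
- axis (a point): The stage's vertical rotation axis, at the top face of the round dark steel stage (208 mm diameter, top 48 mm above the desk). The black base under it is 300 mm in diameter and is fixed to the desk.
- lens_spot (a point): Fixed point at the stage's top face straight below the camera lens, 70 mm from the axis, directly opposite the knob at the start. The vertical camera barrel (30 mm diameter, 36 mm at its collar, lens 135 mm above the desk) hangs there from an aluminium column, 260 mm tall, 200 mm from the axis on the same side.
- link_center (a point): Centre of the connecting link: flat steel part with two round ends, 48 mm long, 18 wide, 12 thick, x along its length. Loose in one of the stage's three round seats (rims 6 mm high, 53 mm inside), centred 70 mm from the axis: one under the lens, empty at the start, and one 50 degrees to each side of it. The seats turn with the stage.
- bush_center (a point): Centre of the other part: a round steel flanged bush, 46 mm flange diameter, 22 mm tall, loose in the seat on the other side of the lens from the link.
- cleaner: Bystander: upright white bottle, 48 mm diameter, 120 mm tall; origin at the centre of its underside.
- case: Bystander: closed grey plastic case, 120 x 75 x 28 mm (x, y, z); origin at the centre of its underside.
- driver: Bystander: screwdriver lying on the desk along its own x, 160 mm long.
- link: The same connecting link as link_center; origin at the centre of its underside, 6 mm below that point.
Things that resemble listed ones, but are neither listed nor needed, are in the scene too. Of the things shaped like the part that bears bush_center, the bare steel one is meant.

How it is judged:
On the way:
1. the plunger is pulled out of its hole (lift over 6 mm) (value of joint plunger above 0.006 m), for 0.1 s.
At the end, for the whole second after the job is handed in: The link lies flat in its seat within 14 mm of the point below the lens; the stage is still, within 0.03 rad of its -0.873 or +0.873 hole; the plunger lift is under 2 mm; the bush is in its seat, 70 mm (within 12) from the axis; both parts at their seated height within 4 mm (horizontal distance between link_center and lens_spot below 0.014 m and (value of joint stage between 0.8427 and 0.9027 rad or value of joint stage between -0.9027 and -0.8427 rad) and value of joint plunger below 0.002 m and velocity of joint stage between -0.05 and 0.05 rad/s and height (world z) of link_center between 0.05 and 0.058 m and height (world z) of bush_center between 0.055 and 0.063 m and horizontal distance between bush_center and axis between 0.058 and 0.082 m and linear speed of link below 0.02 m/s); the robot touches nothing.
It fails at once if a bystander (bottle, case or screwdriver) is moved more than 20 mm (distance of any of cleaner, case, driver from where it was at the start of the episode above 0.02 m).
It also fails if it takes over 35 s, if anything falls off the work surface, if the arm or the gripper's body presses on something with over 40 N, if the wrist force passes 120 N, or if a joint passes its speed limit or range.

### The arm

A 6-joint arm with a two-finger parallel gripper is mounted at the origin on the work surface. World frame = base frame: x ahead of the robot, y to its left, z up, the work surface at z = 0. Lengths are in m, angles in rad, forces in N, time in s.
With the tool pointing down it reaches from about 0.25 to 0.775 m from the base axis. Payload 4 kg.
Tool frame: the origin (TCP) lies midway between the tips of the shut fingers; the grasp point (between the pads) lies 19 mm behind it; z points along the fingers, y is the line along which they close (so a half turn about z gives the same grasp; the last joint's range is limited). The gripper opens to 94 mm and grips with 3 to 60 N. Pads are 16 mm wide; open, the fingers measure 119 mm over their backs; the gripper's body (75 mm by 177 mm) begins 78 mm behind the grasp point.
Start: joints at [-1.204, 0.087, 1.371, -0, 1.684, -0.103], TCP at [0.249, -0.49, 0.206] pointing down, gripper open.
Joint ranges: [-3.1, 3.1], [-0.76, 2.03], [0.27, 2.55], [-1.08, 4.22], [0.17, 2.65], [-2.57, 2.57]. Speed limits (rad/s): [2.79, 2.79, 3.14, 3.14, 3.14, 3.14].

### API

Orientations are given as a unit quaternion [w, x, y, z].
In Python, from bench import status, optics, hand_in, boxes_of, cut_out gives the robot as it stands.
- The arm moves only by the shell command python3 -m handwheel 'ROWS' [OPENING] [FORCE]. ROWS is a JSON object of lists of equal length, an entry for each row: "linear": the shift along the world's x, y, z in units of 30 mm (1.0 is 30 mm), a list of three; "angular": the turn, a rotation vector about the world's x, y, z in units of 6 degrees (1.0 is 6 degrees), a list of three. In form: {"linear": [[tx, ty, tz], ...], "angular": [[rx, ry, rz], ...]}. A call has 1 to 20 rows; each row is the pose to reach, as a shift and turn from the pose commanded when the call began; what a row does not reach only later rows make up. A row lasts 1/12 s, in which the tool goes at most 41.7 mm and 7.16 degrees, less where a joint would pass 70% of its speed; a pose out of reach is approached as far as the arm can. A call with a gripper value outside its range is refused whole. OPENING is the closure, from 0 (fully open) to 1 (shut), set as the call begins (- or left out, the last holds). The fingers move at their own pace and stop on an object; FORCE is the grip in N (left out, the last holds). Time passes only in rows, so rows that repeat a pose let the fingers close. It gives the time, the measured TCP pose, the force, the opening and the grip force at its end, in the units of the state.
- status.sense(): the state, without advancing time (a new reading comes with each control period).
- optics.read_camera(name): name is "scene" or "top"; returns a dict with "frame" (480x640x3 uint8, red, green, blue), "vertical_fov" (degrees; the focal length in pixels is half the picture's height over the tangent of half this angle, whatever the lens; pixels are square), "cx", "cy" (the principal point, pixels), "k1" (the pictures are not rectified: a ray, as slopes to the right and down, at radius r is drawn at 1 + k1 r^2 times it, then the intrinsics apply), "position" and "orientation" of the camera in the world. Camera axes: x right, y down, z forward; pixel columns grow to the right and rows downward; lengths in m; the calibration is good to about 2 mm. A picture is of the moment at which its call begins. There is no depth.
- hand_in(): hands the job in; it is judged then, once.
Trained networks look in a picture, given as the dict that the camera call returned (one of the last four; its "shot" number tells which), for a name from the list of things; names that differ only in an ending like _2 or _b are one class to them, and where a whole thing is asked for, a point or a joint stands for the part that bears it (a point fixed in the world has none). Each returns a list of dicts, best first, with "conf" (0 to 1); they miss things now and then, are a little off and sometimes report something else, mostly with a low value. They report only what shows in the picture. A call takes as long as a camera call. They do not tell look-alikes from the thing itself.
- boxes_of(picture, label): "position" ([x, y, z] in m, in world coordinates, good to about 4 mm: the middle of the surface that is visible of it).
- cut_out(picture, label): "region" (480x640 bool, what is visible of it).
The state is a dict: "clock": time; "q": joint angles; "dq": joint speeds; "effort": joint torques, N m; "ee_pos": TCP position; "tool_rot": TCP orientation; "force": force on the tool from outside, world axes, zero at the start; "wrist_torque": the same for the moment, N m; "gripper_width": opening from 0.0 (shut) to 1.0 (fully open); "finger_force": force on a finger pad.
Only numpy, scipy, OpenCV 4.12 (cv2) and the standard library are available. Lean on these libraries where they do the work, as an engineer would, in place of code of your own. Each camera call takes 0.05 s, during which the arm holds its last target. There are 200 camera calls.

## Working session

There is one attempt and no reset: what is moved stays moved. The work goes in short steps, Python scripts to look and compute and a shell command to move; the robot and the scene stay as the last step left them, time stands still between calls to the robot, and variables do not carry over. Pictures are saved under pics/ and viewed, at most 10 in all, crops included, and the job is handed in when it is done.

```bash
mkdir -p pics; ls; python3 - <<'E'
from bench import status, optics, boxes_of
import cv2, numpy as np
for n in ("scene","top"):
    p=optics.read_camera(n)
    cv2.imwrite(f"pics/{n}0.png",p["frame"][:,:,::-1])
    print(n,p["position"],p["orientation"],p["vertical_fov"],p["cx"],p["cy"],p["k1"])
    for l in ("knob_grip","stage","link_center","bush_center","cleaner","case","driver"):
        print(l,[(np.round(b["position"],3).tolist(),round(b["conf"],2)) for b in boxes_of(p,l)])
s=status.sense();print(s)
E
```

```text
pics
scene [1.07271019 0.92152537 0.86570614] [-0.11817616  0.233579    0.86134561 -0.43538372] 44.64845038255424 322.3383949860938 248.160951981629 -0.10707521555796014
knob_grip [([0.471, 0.096, 0.09], 0.6)]
stage [([0.577, 0.096, 0.049], 0.91)]
link_center [([0.63, 0.031, 0.051], 0.65)]
bush_center [([0.638, 0.148, 0.059], 0.74), ([0.566, 0.313, 0.011], 0.55)]
cleaner [([0.423, -0.407, 0.06], 0.82)]
case [([0.437, 0.401, 0.026], 0.81), ([0.662, 0.098, 0.047], 0.44)]
driver []
top [0.43978013 0.0132412  1.29525505] [ 0.02363764 -0.70622472  0.70625497 -0.04349504] 47.39339731307179 322.6819819449529 242.4909916043435 -0.1249481248886223
knob_grip [([0.457, 0.092, 0.101], 0.7)]
stage [([0.574, 0.08, 0.044], 0.78)]
link_center [([0.63, 0.031, 0.059], 0.57)]
bush_center [([0.562, 0.305, 0.007], 0.86), ([0.629, 0.142, 0.061], 0.83)]
cleaner [([0.418, -0.412, 0.084], 0.73), ([0.576, 0.079, 0.046], 0.48)]
case [([0.434, 0.391, 0.025], 0.63)]
driver [([0.638, 0.36, 0.018], 0.85)]
{'clock': 0.8, 'q': array([-1.20413606e+00,  8.71458571e-02,  1.37069018e+00, -5.72639374e-06,
        1.68358235e+00, -1.03112869e-01]), 'dq': array([-3.13453445e-04,  1.71026960e-04,  9.60215725e-05,  1.52280950e-03,
        4.99513378e-05, -1.07661910e-03]), 'effort': array([ 4.19894550e-04, -3.39998531e+01, -3.02577817e+01,  7.19384663e-02,
        2.35225382e-02,  9.58869208e-06]), 'ee_pos': array([ 0.24897314, -0.4904491 ,  0.20554049]), 'tool_rot': array([8.67512541e-05, 9.72540818e-01, 2.32732357e-01, 8.62830585e-06]), 'force': array([ 0.23539747, -0.13611661, -0.76484697]), 'wrist_torque': array([-0.00731629,  0.04479734,  0.03074841]), 'finger_force': 0.0, 'gripper_width': 1.002079322352307}
```

View pics/top0.png

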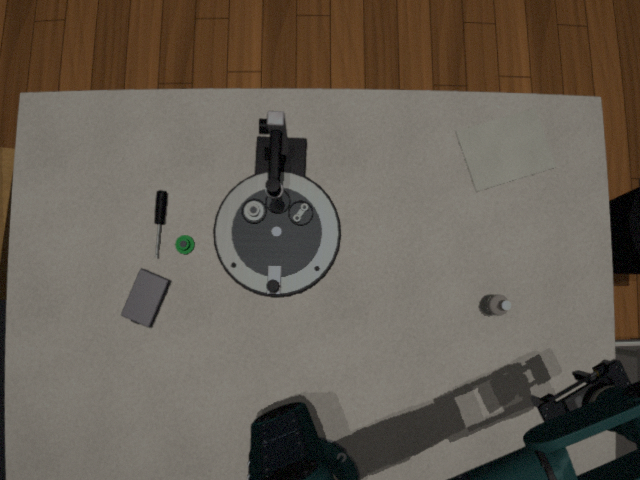

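View pics/scene0.png

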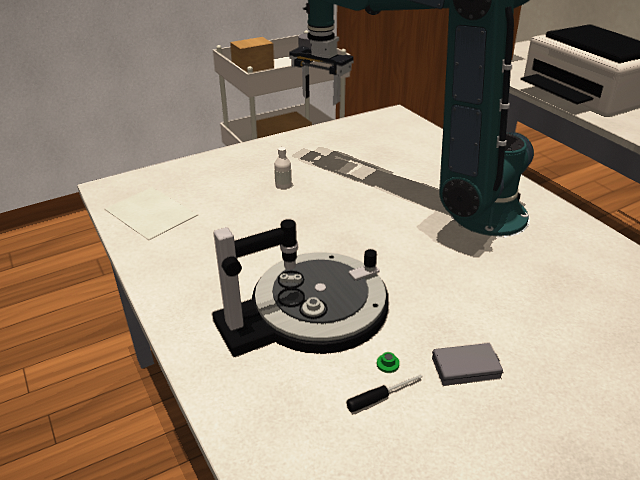

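The top view shows the stage centre at (277,231), the knob at (273,286), the link at (301,213) right of the lens and the bush at (254,210). The scene view agrees, and the path is clear. The link is on the −y side, so the turn is +0.873. Next I measure the axis and knob more precisely.

```bash
cat > h.py <<'E'
import numpy as np, cv2
from scipy.spatial.transform import Rotation as R
def ray(p,u,v):
    f=240/np.tan(np.radians(p["vertical_fov"]/2))
    d=np.array([(u-p["cx"])/f,(v-p["cy"])/f]); s=d.copy()
    for _ in range(20): s=d/(1+p["k1"]*(s@s))
    q=p["orientation"]; return R.from_quat([q[1],q[2],q[3],q[0]]).apply([s[0],s[1],1])
def at(p,u,v,z):
    d=ray(p,u,v); c=np.array(p["position"]); return c+d*(z-c[2])/d[2]
E
python3 - <<'E'
from h import *
from bench import optics, cut_out
for n in ("top","scene"):
    p=optics.read_camera(n)
    for l,z in (("stage",.048),("knob_grip",.086),("link_center",.057),("bush_center",.06)):
        for r in cut_out(p,l)[:2]:
            m=r["region"].astype(np.uint8); v,u=np.nonzero(m)
            (cx,cy),rad=cv2.minEnclosingCircle(np.c_[u,v].astype(np.float32))
            x0,y0,w,h=cv2.boundingRect(m)
            print(n,l,round(r["conf"],2),m.sum(),(x0,y0,w,h),"cen",at(p,u.mean(),v.mean(),z).round(4),"circ",at(p,cx,cy,z).round(4),round(rad,1))
    if n=="top":
        print("dot",at(p,277,231,.048),"knobtop",at(p,273,286,.101))
        cv2.imwrite("pics/c1.png",cv2.resize(p["frame"][160:310,200:360,::-1],None,fx=4,fy=4,interpolation=cv2.INTER_CUBIC)[:600])
    else: print("dot",at(p,320,287,.048),"knobtop",at(p,371,253,.101))
E
```

```text
top stage 0.9 5972 (232, 189, 90, 106) cen [0.5719 0.0835 0.048 ] circ [0.5616 0.08   0.048 ] 53.7
top knob_grip 0.68 115 (266, 280, 13, 12) cen [0.4592 0.0904 0.086 ] circ [0.4596 0.0909 0.086 ] 6.1
top bush_center 0.67 335 (244, 201, 20, 21) cen [0.6295 0.1363 0.06  ] circ [0.6298 0.1361 0.06  ] 10.5
top bush_center 0.54 290 (176, 235, 19, 19) cen [0.5536 0.2922 0.06  ] circ [0.5536 0.2925 0.06  ] 9.7
dot [0.58496888 0.08285881 0.048     ] knobtop [0.45830731 0.08789156 0.101     ]
scene stage 0.65 4643 (273, 249, 106, 75) cen [0.5798 0.0937 0.048 ] circ [0.559  0.0561 0.048 ] 56.4
scene knob_grip 0.72 195 (365, 249, 12, 19) cen [0.4647 0.0936 0.086 ] circ [0.4645 0.0929 0.086 ] 9.1
scene knob_grip 0.29 168 (280, 274, 22, 10) cen [0.6498 0.0671 0.086 ] circ [0.6497 0.0669 0.086 ] 10.8
scene link_center 0.65 161 (280, 274, 22, 9) cen [0.6347 0.0342 0.057 ] circ [0.6333 0.0335 0.057 ] 10.6
scene bush_center 0.82 353 (377, 352, 22, 22) cen [0.5959 0.3455 0.06  ] circ [0.5961 0.3458 0.06  ] 10.9
scene bush_center 0.8 358 (302, 298, 23, 20) cen [0.6403 0.145  0.06  ] circ [0.6419 0.1478 0.06  ] 11.3
dot [0.58750251 0.08315415 0.048     ] knobtop [0.46514434 0.09448378 0.101     ]
```

View pics/c1.png

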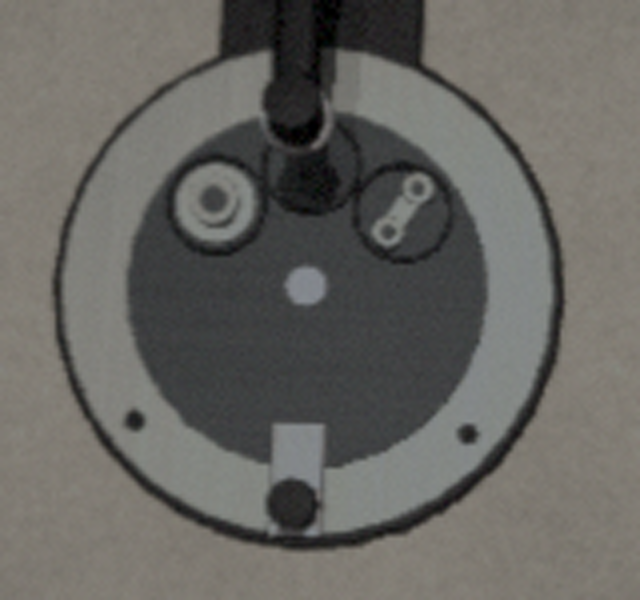

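The crop confirms the axis at about (0.585, 0.083) and the knob at about (0.4605, 0.0915), which is 125 mm apart as stated. The current finger line (−63°) matches the mean direction of the turn, so no tool rotation is needed. Now I go above the knob.

```bash
python3 -m handwheel '{"linear":[[0.4,1,0],[0.8,2.2,0],[1.25,3.4,-0.1],[1.7,4.6,-0.2],[2.1,5.8,-0.3],[2.55,7,-0.4],[3,8.2,-0.5],[3.4,9.4,-0.6],[3.85,10.6,-0.7],[4.3,11.8,-0.8],[4.7,13,-0.9],[5.15,14.2,-1],[5.6,15.4,-1.2],[6,16.6,-1.4],[6.45,17.8,-1.6],[6.8,18.8,-1.8],[7,19.3,-1.9],[7.05,19.4,-1.9],[7.05,19.4,-1.9],[7.05,19.4,-1.9]],"angular":[[0,0,0],[0,0,0],[0,0,0],[0,0,0],[0,0,0],[0,0,0],[0,0,0],[0,0,0],[0,0,0],[0,0,0],[0,0,0],[0,0,0],[0,0,0],[0,0,0],[0,0,0],[0,0,0],[0,0,0],[0,0,0],[0,0,0],[0,0,0]]}' 0 
python3 - <<'E'
from h import *
from bench import optics,status
p=optics.read_camera("scene"); s=status.sense(); print(s["clock"],s["ee_pos"],s["tool_rot"],s["q"])
cv2.imwrite("pics/s2.png",cv2.resize(p["frame"][130:330,230:480,::-1],None,fx=3,fy=3,interpolation=cv2.INTER_CUBIC))
E
```

```text
clock: 2.97
ee_pos: [0.4604, 0.0909, 0.1487]
tool_rot: [0.0, 0.973, 0.233, -0.0]
force: [-0.2, -1.1, 0.0]
gripper_width: 0.999
finger_force: 0.0
3.0167 [0.46046969 0.09057833 0.14887622] [3.73647720e-04 9.72666976e-01 2.32204198e-01 1.58000193e-04] [ 7.38448677e-02 -7.58728481e-02  1.64686353e+00 -6.87191073e-04
  1.57017060e+00  1.17595502e+00]
```

View pics/s2.png

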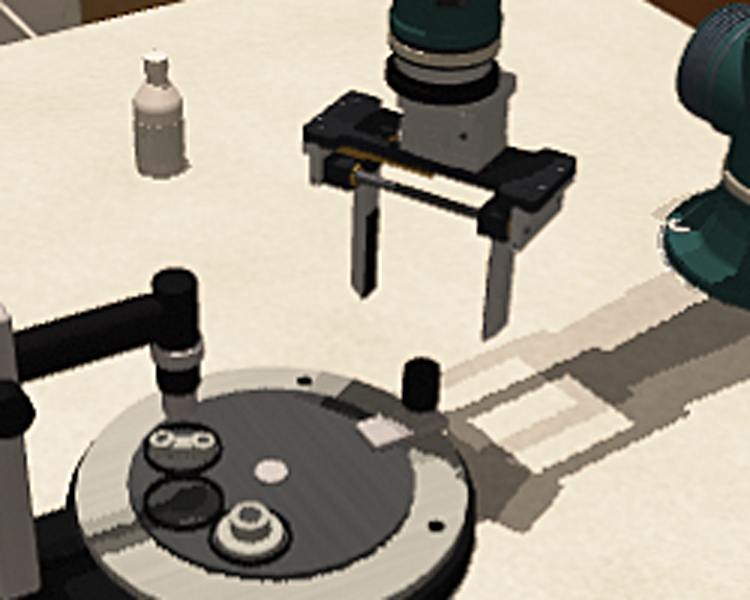

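The close view shows the knob at (421,367) straight below the midpoint of the fingertips (427,317), clear on all sides. I descend and grip it.

```bash
python3 -m handwheel '{"linear":[[0,0,-0.5],[0,0,-1.2],[0,0,-1.9],[0,0,-2.4],[0,0,-2.65],[0,0,-2.7],[0,0,-2.7]],"angular":[[0,0,0],[0,0,0],[0,0,0],[0,0,0],[0,0,0],[0,0,0],[0,0,0]]}' 0
python3 -m handwheel '{"linear":[[0,0,0],[0,0,0],[0,0,0],[0,0,0],[0,0,0],[0,0,0],[0,0,0],[0,0,0],[0,0,0],[0,0,0]],"angular":[[0,0,0],[0,0,0],[0,0,0],[0,0,0],[0,0,0],[0,0,0],[0,0,0],[0,0,0],[0,0,0],[0,0,0]]}' 1 40
```

```text
clock: 3.6
ee_pos: [0.4606, 0.0908, 0.0678]
tool_rot: [0.0, 0.973, 0.232, 0.0]
force: [0.4, -0.2, 0.0]
gripper_width: 1.0
finger_force: 0.0
clock: 4.43
ee_pos: [0.4605, 0.0915, 0.0675]
tool_rot: [0.0, 0.973, 0.233, -0.0]
force: [0.8, -2.2, 0.6]
gripper_width: 0.328
finger_force: 1.4
```

```bash
python3 -m handwheel '{"linear":[[0,0,0],[0,0,0],[0,0,0],[0,0,0]],"angular":[[0,0,0],[0,0,0],[0,0,0],[0,0,0]]}' 1 40
```

```text
clock: 4.77
ee_pos: [0.4607, 0.0914, 0.0675]
tool_rot: [0.0, 0.973, 0.233, 0.0]
force: [1.9, -0.8, -1.7]
gripper_width: 0.286
finger_force: 40.0
```

```bash
python3 -m handwheel '{"linear":[[0,0,0.1],[0,0,0.2],[0,0,0.3],[0,0,0.4],[0,0,0.42],[0,0,0.42],[0,0,0.42]],"angular":[[0,0,0],[0,0,0],[0,0,0],[0,0,0],[0,0,0],[0,0,0],[0,0,0]]}'
```

```text
clock: 5.35
ee_pos: [0.4603, 0.0914, 0.0795]
tool_rot: [0.0, 0.973, 0.233, -0.0]
force: [6.2, -1.2, -12.3]
gripper_width: 0.286
finger_force: 40.0
```

```bash
python3 -m handwheel '{"linear":[[0,-0.1,0],[-0.01,-0.21,0],[-0.01,-0.42,0],[0.005,-0.62,0],[0.03,-0.83,0],[0.06,-1.03,0],[0.1,-1.24,0],[0.16,-1.44,0],[0.22,-1.64,0],[0.29,-1.83,0],[0.35,-1.97,0],[0.37,-2.02,0],[0.37,-2.02,0]],"angular":[[0,0,0],[0,0,0],[0,0,0],[0,0,0],[0,0,0],[0,0,0],[0,0,0],[0,0,0],[0,0,0],[0,0,0],[0,0,0],[0,0,0],[0,0,0]]}'
```

```text
clock: 6.43
ee_pos: [0.4715, 0.032, 0.0796]
tool_rot: [-0.002, 0.973, 0.233, 0.0]
force: [4.3, 1.7, -11.2]
gripper_width: 0.29
finger_force: 40.0
```

```bash
python3 -m handwheel '{"linear":[[0.04,-0.09,0],[0.09,-0.185,0],[0.19,-0.37,0],[0.305,-0.55,0],[0.425,-0.72,0],[0.55,-0.885,0],[0.69,-1.04,0],[0.78,-1.14,0],[0.86,-1.22,0],[0.9,-1.255,0],[0.9,-1.255,0],[0.9,-1.255,0]],"angular":[[0,0,0],[0,0,0],[0,0,0],[0,0,0],[0,0,0],[0,0,0],[0,0,0],[0,0,0],[0,0,0],[0,0,0],[0,0,0],[0,0,0]]}'
python3 - <<'E'
from h import *
from bench import optics,status
p=optics.read_camera("scene"); s=status.sense(); e=s["ee_pos"]
a=np.array([.585,.083]);v=e[:2]-a; v0=np.array([.4605,.0914])-a
print(np.hypot(*v), np.arctan2(v0[0]*v[1]-v0[1]*v[0],v@v0))
cv2.imwrite("pics/s3.png",cv2.resize(p["frame"][180:380,200:450,::-1],None,fx=3,fy=3,interpolation=cv2.INTER_CUBIC))
E
```

```text
clock: 7.43
ee_pos: [0.498, -0.0055, 0.0794]
tool_rot: [-0.002, 0.973, 0.233, -0.001]
force: [4.1, 3.9, -11.6]
gripper_width: 0.294
finger_force: 40.0
0.12405980325050459 0.8611968149964628
```

View pics/s3.png

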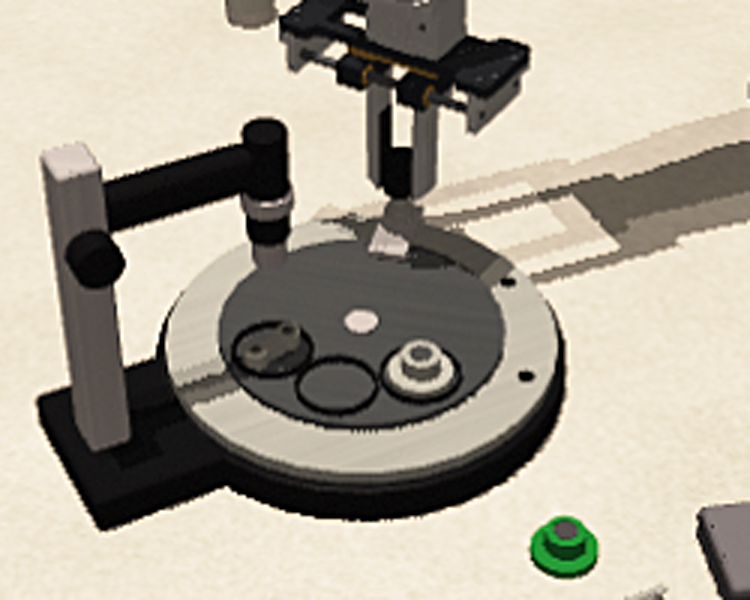

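The link is now at the lens seat (270,347) and the bush is seated at (421,368). I nudge the last 1.5 mm and lower with the knob still gripped, to feel for the hole.

```bash
python3 -m handwheel '{"linear":[[0.02,-0.04,0],[0.02,-0.04,0],[0.02,-0.04,0],[0.02,-0.04,-0.1],[0.02,-0.04,-0.2],[0.02,-0.04,-0.27],[0.02,-0.04,-0.27],[0.02,-0.04,-0.27]],"angular":[[0,0,0],[0,0,0],[0,0,0],[0,0,0],[0,0,0],[0,0,0],[0,0,0],[0,0,0]]}'
```

```text
clock: 8.15
ee_pos: [0.4993, -0.0068, 0.0722]
tool_rot: [-0.001, 0.972, 0.233, 0.0]
force: [3.8, 3.3, -9.3]
gripper_width: 0.287
finger_force: 40.0
```

Lift is about 4.7 mm with the spring still pulling down, so the pin is entering the hole. I lower it the rest of the way.

```bash
python3 -m handwheel '{"linear":[[0,0,-0.05],[0,0,-0.1],[0,0,-0.14],[0,0,-0.14],[0,0,-0.14]],"angular":[[0,0,0],[0,0,0],[0,0,0],[0,0,0],[0,0,0]]}'
```

```text
clock: 8.57
ee_pos: [0.4996, -0.007, 0.0684]
tool_rot: [-0.001, 0.973, 0.233, 0.001]
force: [3.7, 3.3, -7.4]
gripper_width: 0.287
finger_force: 40.0
```

```bash
python3 -m handwheel '{"linear":[[0,0,0],[0,0,0],[0,0,0],[0,0,0],[0,0,0],[0,0,0],[0,0,0],[0,0,0],[0,0,0],[0,0,0]],"angular":[[0,0,0],[0,0,0],[0,0,0],[0,0,0],[0,0,0],[0,0,0],[0,0,0],[0,0,0],[0,0,0],[0,0,0]]}' 0.2
python3 -m handwheel '{"linear":[[0,0,0.4],[0,0,1.2],[0,0,2],[0,0,2.8],[-0.7,0,3.4],[-1.5,0,3.8],[-2.3,0,4],[-3,0,4],[-3,0,4],[-3,0,4]],"angular":[[0,0,0],[0,0,0],[0,0,0],[0,0,0],[0,0,0],[0,0,0],[0,0,0],[0,0,0],[0,0,0],[0,0,0]]}'
python3 - <<'E'
from h import *
from bench import optics,cut_out,boxes_of
p=optics.read_camera("scene")
for l,z in (("knob_grip",.086),("link_center",.057),("bush_center",.06)):
    for r in cut_out(p,l)[:2]:
        v,u=np.nonzero(r["region"]); print(l,round(r["conf"],2),at(p,u.mean(),v.mean(),z).round(4), v.min(),v.max())
print([b["position"] for b in boxes_of(p,"knob_grip")])
cv2.imwrite("pics/s4.png",cv2.resize(p["frame"][180:380,200:450,::-1],None,fx=3,fy=3,interpolation=cv2.INTER_CUBIC))
E
```

```text
clock: 9.4
ee_pos: [0.4991, -0.0079, 0.0678]
tool_rot: [0.0, 0.973, 0.233, -0.0]
force: [-1.2, 0.6, 0.3]
gripper_width: 0.802
finger_force: 0.0
clock: 10.23
ee_pos: [0.4093, -0.0079, 0.189]
tool_rot: [0.001, 0.973, 0.233, 0.001]
force: [-0.4, -0.1, -0.0]
gripper_width: 0.799
finger_force: 0.0
knob_grip 0.72 [0.6755 0.116  0.086 ] 288 303
knob_grip 0.51 [ 0.5039 -0.0026  0.086 ] 233 250
link_center 0.47 [0.6631 0.0864 0.057 ] 289 303
bush_center 0.74 [0.5844 0.1604 0.06  ] 293 311
bush_center 0.62 [0.5958 0.345  0.06  ] 352 372
[[0.5099, 0.004, 0.0928], [0.6587, 0.0834, 0.054]]
```

View pics/s4.png

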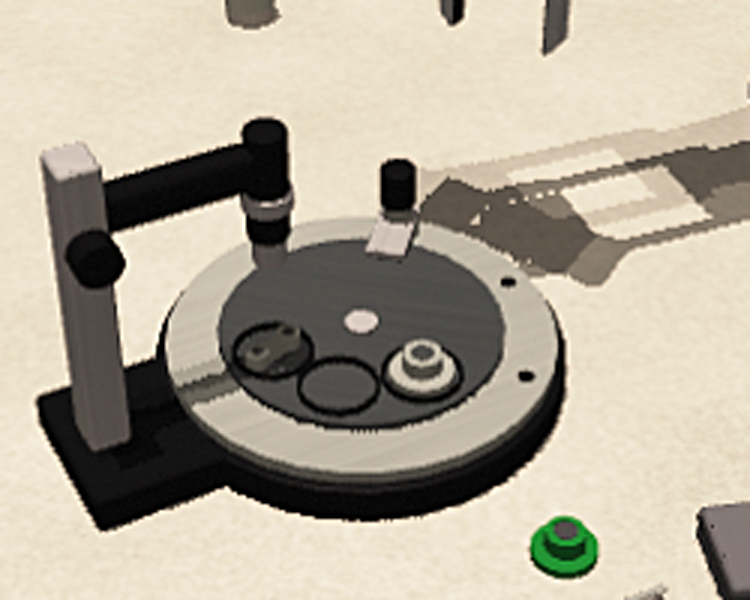

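The knob sits low on its arm at (397,185), the link lies under the lens at (272,350), and the bush is seated at (421,368). The lift and spring force readings while lowering agree with the pin being home.

```bash
python3 -c "
from bench import hand_in; print(hand_in())"
```

```text
the job is handed in; nothing more can be done
None
```

I turned the stage to its +50° hole, so the link lies in its seat under the lens; the force readings show the plunger dropped home. The bush is still in its seat, the gripper is clear, and I handed the job in at about 10 s; no verdict was returned.

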